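# Make up the mending kit and the guest kit

### The job

Make up two laundry kits from the things standing loose in the row at the front of the worktop. The mending kit, in the long tray with three pockets, gets the tape measure in its big middle pocket and one spool of thread in each end pocket; the guest kit, in the short tray with two pockets, gets the stain dropper bottle in its round pocket and the remaining spool in its square one. Set everything down upright and flat on the pocket floors without dropping it from a height, leave the soap bar, the dosing cap and the wash timer where they are, and let go of everything.

Things in the scene. Friction and masses are not known exactly. Their poses are not given: they have to be found in the camera images.
- mending_tray: Long flat grey tray, 66 (x) x 196 (y) x 12 mm high, fixed. Origin: centre of its underside; z up, y along its length. Pockets 8 mm deep, floors 4 mm above the worktop: a big one 50 (x) x 78 (y) mm at the origin for the tape, and two 45 x 45 mm at y = -67.5 and +67.5 mm (x = 0) for a spool each. Trays may swap places; yaw within 0.2 rad of the world's.
- guest_tray: Short flat grey tray, 74 (x) x 138 (y) x 12 mm high, fixed. Origin: centre of its underside; z up, y along its length. Pockets 8 mm deep, floors 4 mm above the worktop: a round one of diameter 58 mm at y = +32 mm (x = 0) for the dropper bottle, a square one 45 x 45 mm at y = -37.5 mm (x = 0) for a spool. Yaw within 0.2 rad of the world's axes.
- spool_1: A spool of thread standing upright, one of three of the same shape (the thread's colour does not matter, they are interchangeable): diameter 25 mm, height 43 mm, about 20 g, plain cylinder for gripping. Origin: centre of its underside, z up the spool's axis.
- spool_2: A spool of thread standing upright, one of three of the same shape (the thread's colour does not matter, they are interchangeable): diameter 25 mm, height 43 mm, about 20 g, plain cylinder for gripping. Origin: centre of its underside, z up the spool's axis.
- spool_3: A spool of thread standing upright, one of three of the same shape (the thread's colour does not matter, they are interchangeable): diameter 25 mm, height 43 mm, about 20 g, plain cylinder for gripping. Origin: centre of its underside, z up the spool's axis.
- tape: Yellow pocket tape measure standing upright: 30 mm thick, 58 mm long, 53 mm high, about 110 g. Origin: on its underside, about its middle; z up. Its thickness (grip across it) runs 0.91 rad counterclockwise (from above) from its own x axis, and starts within 0.6 rad of the world's x axis; its length is square to that. In the pocket its length must run along the tray's y axis, either way round.
- dropper: Small brown glass dropper bottle with black cap and rubber bulb, standing upright: body diameter 33 mm up to 70 mm high, bulb narrower, 102 mm high in all, about 70 g. Origin: centre of its underside, z up. The tallest of the things: fill the pocket beside it first if the gripper is wide.
- soap: Bystander: cream block of laundry soap, about 80 x 98 x 30 mm, loose, to the right of the work; must stay where it is. Origin: centre of its underside.
- cap: Bystander: open white dosing cup, diameter 65 mm, 40 mm high, light and loose, at the right of the front row; must stay where it is. Origin: centre of its underside.
- timer: Bystander: red wind-up wash timer, 60 x 67 x 62 mm, loose, at the back right; must stay where it is. Origin: centre of its underside.
Things that resemble listed ones, but are neither listed nor needed, are in the scene too. Of the things that look like the tape, the larger one is meant.

How it is judged:
By the outcome, as a careful person would: the job done as asked, in the order asked, and still so for the second after the job is handed in, with the robot touching nothing.
It also fails if it takes over 120 s, if anything falls off the work surface, if the arm or the gripper's body presses on something with over 40 N, if the wrist force passes 120 N, or if a joint passes its speed limit or range.

### The arm

A 7-joint arm with a two-finger parallel gripper is mounted at the origin on a cart in front of the work surface, level with it; the furniture and walls round the work are solid. World frame = base frame: x ahead of the robot, y to its left, z up, the work surface at z = 0. Lengths are in m, angles in rad, forces in N, time in s.
With the tool pointing down it reaches from about 0.35 to 0.9 m from the base axis. Payload 19.9 kg.
Tool frame: the origin (TCP) lies between the finger pads; the fingertips stand 19 mm ahead of it and the grasp point (between the pads) is the TCP; z points along the fingers, y is the line along which they close (so a half turn about z gives the same grasp; the last joint's range is limited). The gripper opens to 94 mm and grips with 3 to 60 N. Pads are 16 mm wide; open, the fingers measure 119 mm over their backs; the gripper's body (75 mm by 177 mm) begins 78 mm behind the grasp point.
Start: joints at [-1.317, 0.417, -0.01, 1.614, 0.005, 1.111, -0.053], TCP at [0.182, 0.598, 0.224] pointing down, gripper open.
Joint ranges: [-2.81, 2.81], [-0.39, 2.02], [-1.27, 1.25], [0.06, 2.57], [-1.19, 4.33], [0.19, 2], [-2.82, 2.82]. Speed limits (rad/s): [1.89, 1.89, 2.39, 2.39, 3.01, 3.01, 3.01].

### API

Orientations are given as a 3x3 rotation matrix whose columns are the frame's x, y, z axes.
In Python, from rig import robot gives the robot as it stands. Calls block until the motion is done:
- robot.move_ptp(position, orientation): joint-space move of the TCP to a pose.
- robot.move_linear(position, velocity=0.15, frame=None, threshold=None): straight line of the TCP; frame=None keeps the orientation; velocity is the mean speed in m/s. With threshold (N) it stops when the force on the tool has changed by that much, and returns True; else False.
- robot.goto_joints(angles): joint-space move.
- robot.gripper_to(opening): finger opening in m; the grip force is fixed at half the most; returns when the fingers have stopped.
- robot.pause(seconds).
- robot.ik(position, orientation): joint angles nearest the present ones, or None.
- robot.get_state(): the state.
- robot.grab_frame(name): name is "scene" or "top" or "wrist"; returns the picture (480x640x3 uint8, red, green, blue); there is no depth.
- robot.camera_info(name): a dict with "fx", "fy", "cx", "cy" (pixels), "rvec" (rotation vector, rad) and "tvec" (3), from world to camera coordinates, as OpenCV has them. Camera axes: x right, y down, z forward; pixel columns grow to the right and rows downward; lengths in m; the calibration is good to about 2 mm. A picture is of the moment at which its call begins: read the wrist's pose just before it. camera_info takes no time and is no camera call; for the wrist camera it gives the pose at the moment of the call.
A pose or a line that the arm cannot do raises robot.PlanningError and nothing moves.
- robot.sign_off(): hands the job in; it is judged then, once.
The state is a dict: "time": time; "qpos": joint angles; "joint_vel": joint speeds; "effort": joint torques, N m; "ee_pos": TCP position; "tool_rot": TCP orientation; "force": force on the tool from outside, world axes, zero at the start; "moment": the same for the moment, N m; "opening": finger opening in m; "grasp_force": force on a finger pad.
Only numpy, scipy, OpenCV 4.12 (cv2) and the standard library are available. Lean on these libraries where they do the work, as an engineer would, in place of code of your own. Each camera call takes 0.05 s, during which the arm holds its last target. There are 200 camera calls.

## Working session

There is one attempt and no reset: what is moved stays moved. The work goes in short steps, each a Python script; the robot and the scene stay as the last script left them, time stands still between calls to the robot, and variables do not carry over. Pictures are saved under pics/ and viewed, at most 14 in all, crops included, and the job is handed in when it is done.

```bash
mkdir -p pics; ls
python3 - <<'E'
from rig import robot
import cv2
for n in("top","scene"):
    cv2.imwrite(f"pics/{n}1.png",robot.grab_frame(n)[:,:,::-1]); print(robot.camera_info(n))
print(robot.get_state()["time"])
E
```

```text
pics
{'fx': 494.83616153478766, 'fy': 494.83616153478766, 'cx': 317.8387649564438, 'cy': 242.03829499611194, 'rvec': array([ 2.21746425, -2.17722972,  0.08039192]), 'tvec': array([-0.22216358,  0.52128313,  1.05852074])}
{'fx': 495.2530615778377, 'fy': 495.2530615778377, 'cx': 315.61276035570387, 'cy': 236.58394518918143, 'rvec': array([ 0.80216201, -2.63511903,  1.01398423]), 'tvec': array([0.30895144, 0.38312844, 0.63534585])}
0.1
```

View pics/top1.png

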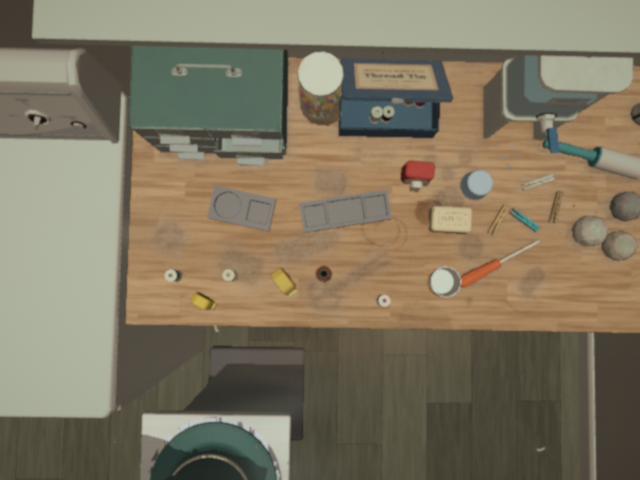

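View pics/scene1.png

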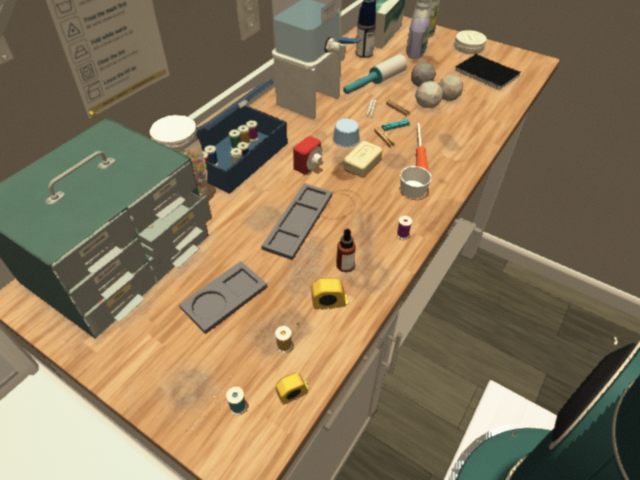

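The top view shows the guest tray at about (242,208) and the mending tray at (346,211). Spools are at (172,275), (229,275) and (384,300), the big tape at (284,282), the dropper at (324,273), and the small decoy tape at (203,301). I'll enlarge it.

```bash
cat > h.py <<'E'
from rig import robot
import cv2, numpy as np
from scipy.spatial.transform import Rotation as R
def w2p(n,P,ci=None):
    c=ci or robot.camera_info(n); K=np.array([[c["fx"],0,c["cx"]],[0,c["fy"],c["cy"]],[0,0,1]])
    return cv2.projectPoints(np.array(P,float).reshape(-1,3),c["rvec"],c["tvec"],K,None)[0][:,0]
def p2w(n,uv,z,ci=None):
    c=ci or robot.camera_info(n); Rm=R.from_rotvec(c["rvec"]).as_matrix(); t=np.array(c["tvec"])
    o=-Rm.T@t; d=Rm.T@np.array([(uv[0]-c["cx"])/c["fx"],(uv[1]-c["cy"])/c["fy"],1])
    return o+d*(z-o[2])/d[2]
def down(a):  # closing axis (tool y) at world angle a, z down
    y=np.array([np.cos(a),np.sin(a),0]); z=np.array([0,0,-1.]); return np.stack([np.cross(y,z),y,z],1)
E
python3 - <<'E'
from h import *
im=cv2.imread("pics/top1.png")[180:320,150:410]
cv2.imwrite("pics/top2.png",cv2.resize(im,None,fx=3,fy=3,interpolation=cv2.INTER_CUBIC))
for k,uv,z in [("guest",(242,208),.012),("mend",(346,211),.012),("s1",(172,275),.043),("s2",(229,275),.043),("s3",(384,300),.043),("tape",(284,282),.053),("drop",(324,273),.102),("cap",(446,282),.04)]: print(k,p2w("top",uv,z).round(3))
c=robot.camera_info("top");print("cam",-R.from_rotvec(c["rvec"]).as_matrix().T@c["tvec"], w2p("top",[[0,0,0],[.182,.598,.224]]))
s=robot.get_state();print(s["ee_pos"],s["tool_rot"].round(2) if hasattr(s["tool_rot"],"round") else s["tool_rot"])
E
```

```text
guest [ 0.597 -0.045  0.012]
mend [ 0.595 -0.273  0.012]
s1 [0.448 0.093 0.043]
s2 [ 0.451 -0.026  0.043]
s3 [ 0.404 -0.354  0.043]
tape [ 0.438 -0.143  0.053]
drop [ 0.459 -0.225  0.102]
cap [ 0.444 -0.486  0.04 ]
cam [ 0.46080678 -0.19887149  1.09071818] [[ 213.98196809  485.72718172]
 [-162.49164292  428.050463  ]]
[0.18150458 0.59772734 0.2239069 ] [[-0.96  0.29 -0.  ]
 [ 0.29  0.96 -0.  ]
 [-0.   -0.   -1.  ]]
```

View pics/top2.png

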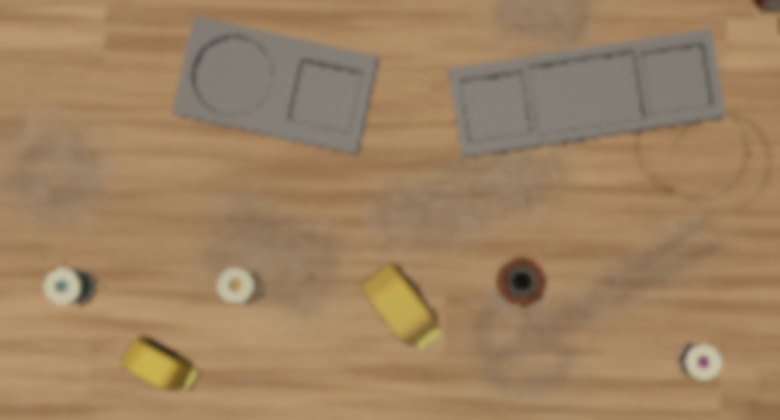

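The crop gives clear tray outlines and pockets. The tape runs diagonally from (378,285) to (420,335). I'll take a closer wrist look at the row and the trays.

Run:
```python
from h import *
import json
for i,(p,a) in enumerate([((.44,-.12,.34),1.57),((.5,-.16,.40),1.57)]):
    robot.move_ptp(np.array(p),down(a)); robot.pause(.2)
    ci=robot.camera_info("wrist"); im=robot.grab_frame("wrist")
    json.dump({k:(v.tolist() if hasattr(v,"tolist") else v) for k,v in ci.items()},open(f"pics/w{i}.json","w"))
    cv2.imwrite(f"pics/w{i}.png",im[:,:,::-1])
    print(robot.get_state()["time"],-R.from_rotvec(ci["rvec"]).as_matrix().T@ci["tvec"])
    print(w2p("wrist",[[.45,.093,.043],[.451,-.026,.043],[.438,-.143,.053],[.459,-.225,.1],[.597,-.045,.012],[.595,-.273,.012]],ci).round())
```

```text
3.075 [ 0.36067063 -0.11839983  0.4999302 ]
[[479. 214.]
 [391. 215.]
 [304. 206.]
 [234. 230.]
 [370. 303.]
 [224. 302.]]
3.7917 [ 0.41993602 -0.15845184  0.5595743 ]
[[493. 166.]
 [412. 167.]
 [333. 158.]
 [272. 176.]
 [390. 255.]
 [254. 254.]]
```

View pics/w0.png

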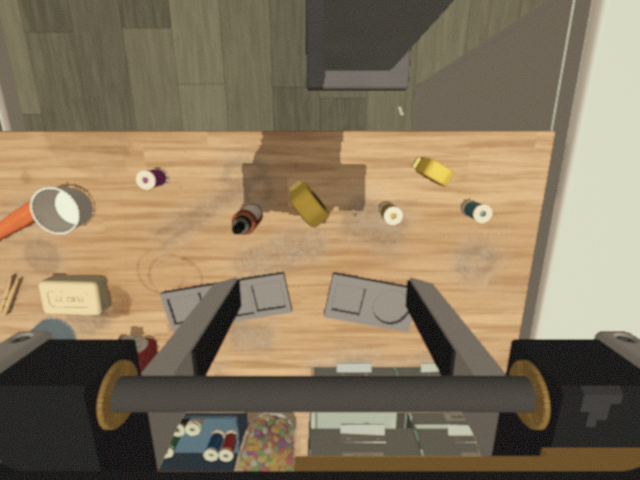

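View pics/w1.png

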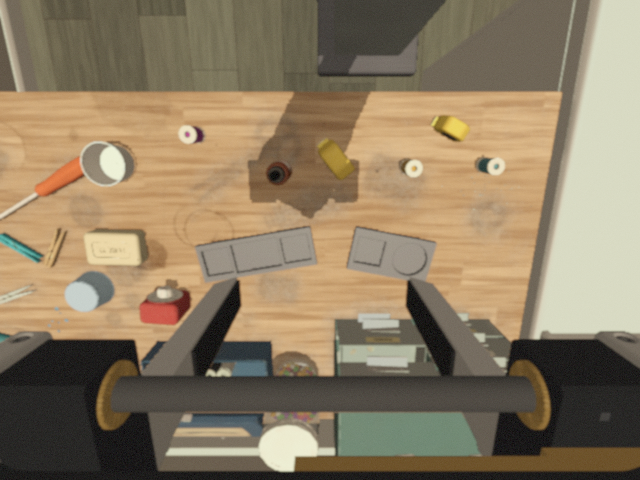

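Both wrist views show the row and trays clear of each other: w0 has the tape at (308,203), w1 has the trays at (257,253) and (392,254). Next I'll enlarge these areas.

Run:
```python
import cv2,numpy as np
a=cv2.resize(cv2.imread("pics/w0.png")[165:245,220:410],None,fx=4,fy=4,interpolation=cv2.INTER_CUBIC)
b=cv2.resize(cv2.imread("pics/w1.png")[217:287,188:441],None,fx=3,fy=3,interpolation=cv2.INTER_CUBIC)
b=np.hstack([b,np.zeros((b.shape[0],1,3),np.uint8)])
cv2.imwrite("pics/c.png",np.vstack([a,b]))
```

```text
(no output)
```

View pics/c.png

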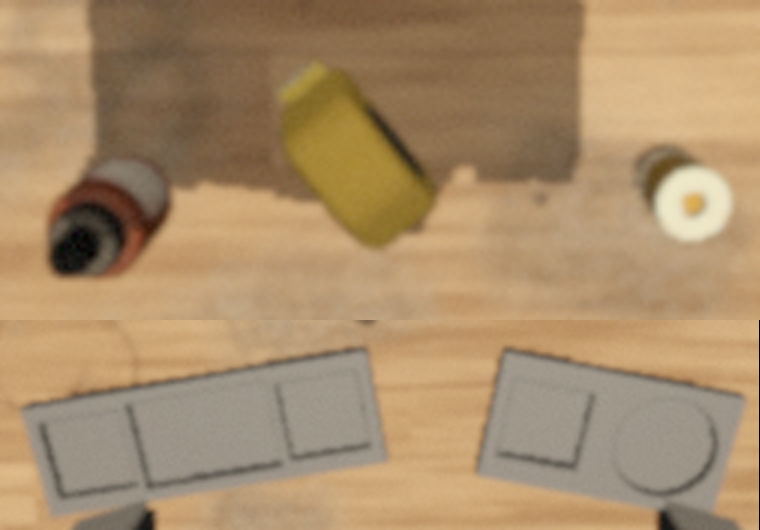

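The crop shows the tape's long edges at (355,95)–(437,190) and (288,140)–(370,245), which puts its length axis about 0.7 rad from world x. Tray corners are clear. I'll compute the poses from both cameras.

Run:
```python
from h import *
import json
c0,c1=[{k:(np.array(v) if isinstance(v,list) else v) for k,v in json.load(open(f"pics/w{i}.json")).items()} for i in(0,1)]
A=lambda u,v:((u+.5)/4-.5+220,(v+.5)/4-.5+165); B=lambda u,v:((u+.5)/3-.5+188,(v-320+.5)/3-.5+217); T=lambda u,v:((u+.5)/3-.5+150,(v+.5)/3-.5+180)
f=lambda n,pts,z,ci,g:np.array([p2w(n,g(*p),z,ci)[:2] for p in pts])
for n,ci,g,L1,L2 in [("wrist",c0,A,[(355,95),(437,190)],[(288,140),(370,245)]),("top",None,T,[(437,328),(398,268)],[(412,345),(365,290)])]:
    a,b=f(n,L1,.053,ci,g),f(n,L2,.053,ci,g)
    print("tape",a.round(4).tolist(),b.round(4).tolist(),[np.arctan2(*(e[1]-e[0])[::-1]).round(3) for e in(a,b)],np.vstack([a,b]).mean(0).round(4))
for nm,pw,pt in [("mend",[(24,408),(367,349),(386,460),(52,515)],[(723,117),(465,155),(449,70),(710,30)]),("guest",[(506,349),(745,397),(715,512),(478,471)],[(356,153),(173,114),(193,17),(378,57)])]:
    for n,pts,ci,g in(("wrist",pw,c1,B),("top",pt,None,T)):
        q=f(n,pts,.012,ci,g); e=(q[1]-q[0]+q[2]-q[3])/2
        print(nm,n,q.mean(0).round(4),"yaw",np.arctan2(-e[0],e[1]).round(3),np.linalg.norm(e).round(4),np.linalg.norm((q[3]-q[0]+q[2]-q[1])/2).round(4))
print("s2",f("wrist",[(692,203)],.043,c0,A),f("top",[(236,286)],.043,None,T))
print("drop",f("wrist",[(73,249)],.102,c0,A),f("top",[(521,281)],.102,None,T))
print("s1",f("top",[(62,286)],.043,None,T),"s3",f("top",[(703,362)],.043,None,T))
for uv in[(484,214),(147,180)]: print(p2w("wrist",uv,.043,c0))
print("round",f("wrist",[(667,447)],.006,c1,B),f("top",[(232,76)],.006,None,T))
```

```text
tape [[0.4144, -0.1374], [0.4457, -0.1107]] [[0.4291, -0.1596], [0.4644, -0.133]] [np.float64(0.708), np.float64(0.645)] [ 0.4384 -0.1352]
tape [[0.424, -0.1669], [0.4652, -0.1389]] [[0.4119, -0.1498], [0.4495, -0.1162]] [np.float64(0.598), np.float64(0.729)] [ 0.4377 -0.1429]
mend wrist [ 0.5965 -0.2695] yaw 0.173 0.1941 0.0648
mend top [ 0.5957 -0.2717] yaw 0.169 0.1922 0.0641
guest wrist [ 0.5963 -0.0425] yaw -0.192 0.1373 0.0708
guest top [ 0.5969 -0.0439] yaw -0.193 0.1373 0.0723
s2 [[ 0.45213147 -0.02396901]] [[ 0.45059336 -0.02486964]]
drop [[ 0.45421383 -0.22003882]] [[ 0.45784947 -0.2235757 ]]
s1 [[0.44842599 0.09686268]] s3 [[ 0.40310124 -0.35406837]]
[0.45027461 0.09979447 0.043     ]
[ 0.40459915 -0.35062446  0.043     ]
round [[ 0.6063436 -0.009195 ]] [[ 0.60382075 -0.01139285]]
```

```bash
cat >> h.py <<'E'
M=np.array([.596,-.2706]); MY=.171; G=np.array([.5966,-.0432]); GY=-.192
def pocket(c,yaw,y): return c+y*np.array([-np.sin(yaw),np.cos(yaw)])
def say(t): s=robot.get_state(); print(t,"t=%.1f open=%.4f F=%.1f z=%.4f fz=%.1f"%(s["time"],s["opening"],s["grasp_force"],s["ee_pos"][2],s["force"][2]))
def best(p,a):
    q0=np.array(robot.get_state()["qpos"]); 
    c=[(np.abs(q-q0).max(),b) for b in (a,a+np.pi,a-np.pi) for q in [robot.ik(np.array(p),down(b))] if q is not None]
    return min(c)[1]
def pick(xy,a,h,opening,ht=.2):
    robot.gripper_to(opening); robot.move_ptp(np.array([*xy,ht]),down(a))
    robot.move_linear(np.array([*xy,h]),velocity=.15); robot.gripper_to(0.0 if opening<.05 else .01); say("gripped")
    robot.move_linear(np.array([*xy,ht]),velocity=.2); say("lifted")
def place(xy,a,h,opening,ht=.2):
    robot.move_ptp(np.array([*xy,ht]),down(a)); robot.move_linear(np.array([*xy,h+.018]),velocity=.15)
    robot.pause(.2)
    print("touch",robot.move_linear(np.array([*xy,h+.002]),velocity=.03,threshold=2.5)); say("down")
    robot.gripper_to(opening); robot.pause(.2); robot.move_linear(np.array([*xy,ht]),velocity=.2); say("away")
E
python3 - <<'E'
from h import *
pick((.4365,-.140),-.90,.036,.062)
im=robot.grab_frame("wrist"); cv2.imwrite("pics/held.png",im[:,:,::-1])
p=pocket(M,MY,0); print(p,[robot.ik(np.array([*p,.2]),down(a)) is not None for a in(MY,)])
E
```

```text
gripped t=8.4 open=0.0300 F=30.0 z=0.0361 fz=2.7
lifted t=9.3 open=0.0300 F=29.9 z=0.1993 fz=-1.6
[ 0.596  -0.2706] [True]
```

View pics/held.png

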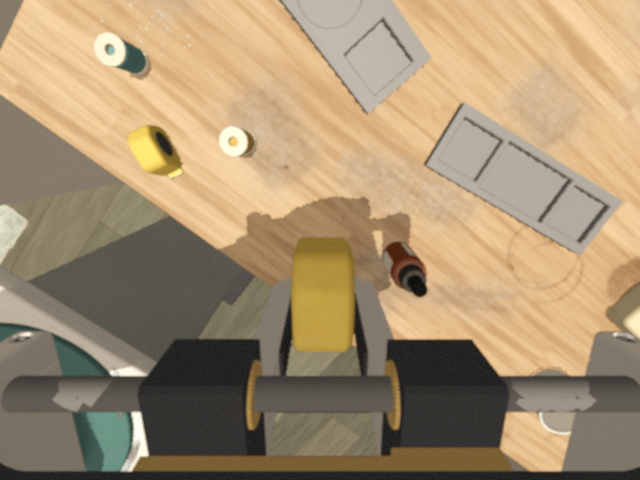

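The tape is held square between the fingers (opening 30 mm, rows 238–350). I'll check its offset along its length.

Run:
```python
from h import *
s=robot.get_state(); X=np.array(s["tool_rot"])[:,0]; p=np.array(s["ee_pos"])
for dz in (.017,0,-.015): print(dz,w2p("wrist",[p+X*o+[0,0,dz] for o in(-.029,0,.029)]).round(1).tolist())
```

```text
0.017 [[323.6, 380.5], [323.7, 327.9], [323.7, 269.7]]
0 [[323.6, 359.6], [323.7, 310.9], [323.7, 257.6]]
-0.015 [[323.6, 344.0], [323.7, 298.3], [323.7, 248.6]]
```

The far bottom edge projects to row 238 at +29 mm, so the grasp is centred. Placing it now.

Run:
```python
from h import *
p=pocket(M,MY,.001)
place(p,MY,.040-.003,.055)
cv2.imwrite("pics/a1.png",cv2.resize(robot.grab_frame("top")[170:320,180:440,::-1],None,fx=3,fy=3,interpolation=cv2.INTER_CUBIC))
```

```text
touch True
down t=12.3 open=0.0295 F=30.0 z=0.0400 fz=3.7
away t=14.0 open=0.0551 F=0.0 z=0.1988 fz=0.1
```

Run:
```python
from h import *
pick((.4513,-.0245),MY,.032,.045)
place(pocket(M,MY,.0675),MY,.036-.003,.040)
pick((.4038,-.3525),MY,.032,.045)
place(pocket(M,MY,-.0675),MY,.036-.003,.040)
robot.move_ptp(np.array([.46,.03,.3]),down(1.38))
cv2.imwrite("pics/a2.png",cv2.resize(robot.grab_frame("top")[170:320,180:440,::-1],None,fx=3,fy=3,interpolation=cv2.INTER_CUBIC))
```

```text
gripped t=17.3 open=0.0242 F=30.0 z=0.0323 fz=7.4
lifted t=18.3 open=0.0242 F=30.0 z=0.1992 fz=-1.1
touch True
down t=21.0 open=0.0239 F=30.0 z=0.0361 fz=6.1
away t=22.7 open=0.0397 F=0.0 z=0.1989 fz=-0.9
gripped t=25.7 open=0.0237 F=30.0 z=0.0323 fz=5.8
lifted t=26.6 open=0.0239 F=30.0 z=0.1990 fz=-0.2
touch True
down t=29.3 open=0.0239 F=30.0 z=0.0360 fz=4.1
away t=31.0 open=0.0403 F=0.0 z=0.1988 fz=-0.7
```

View pics/a2.png

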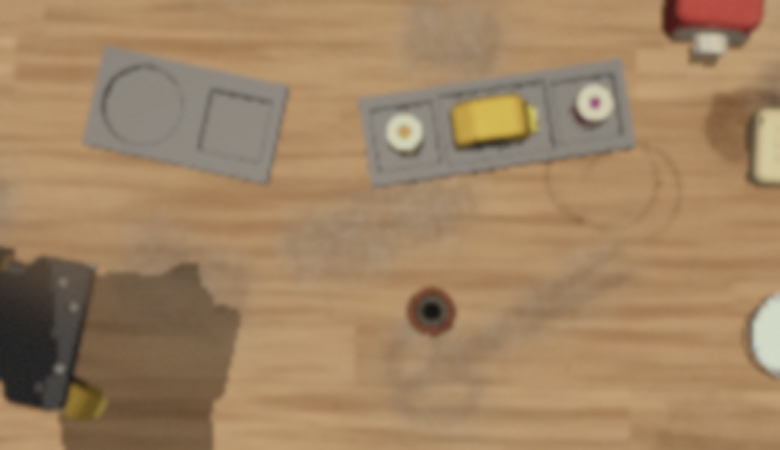

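The mending kit is filled, with both spools and the tape inside their pockets. The guest kit is next.

Run:
```python
from h import *
a=np.pi/2+GY
pick((.4495,.0978),a,.032,.045)
place(pocket(G,GY,-.0375),a,.036-.003,.040)
pick((.4572,-.2225),a,.048,.060,ht=.24)
place(pocket(G,GY,.032),a,.052-.003,.052,ht=.24)
robot.move_ptp(np.array([.42,-.12,.36]),down(1.57)); robot.pause(.2)
s=robot.grab_frame("scene")[:,:,::-1]; w=robot.grab_frame("wrist")[:,:,::-1]
cv2.imwrite("pics/fs.png",s); cv2.imwrite("pics/fw.png",w)
```

```text
gripped t=35.1 open=0.0242 F=30.0 z=0.0322 fz=6.5
lifted t=36.1 open=0.0241 F=30.0 z=0.1991 fz=-0.2
touch True
down t=38.9 open=0.0238 F=30.0 z=0.0360 fz=3.9
away t=40.5 open=0.0399 F=0.0 z=0.1989 fz=-0.7
gripped t=43.8 open=0.0319 F=29.9 z=0.0481 fz=2.1
lifted t=44.9 open=0.0324 F=29.9 z=0.2391 fz=-1.2
touch True
down t=47.9 open=0.0320 F=30.0 z=0.0518 fz=5.3
away t=49.8 open=0.0521 F=0.0 z=0.2389 fz=-0.7
```

View pics/fs.png

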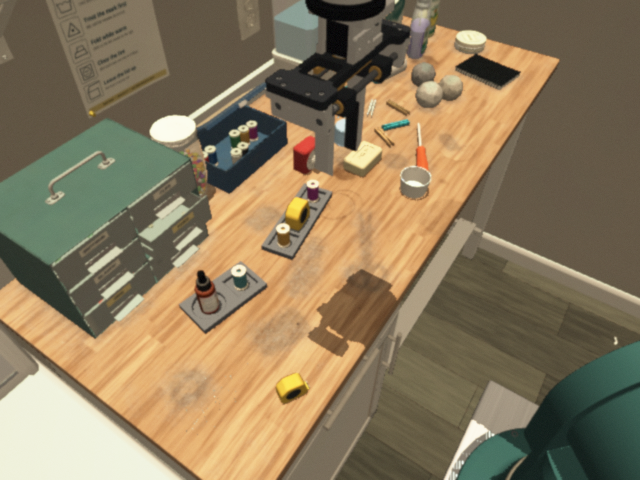

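View pics/fw.png

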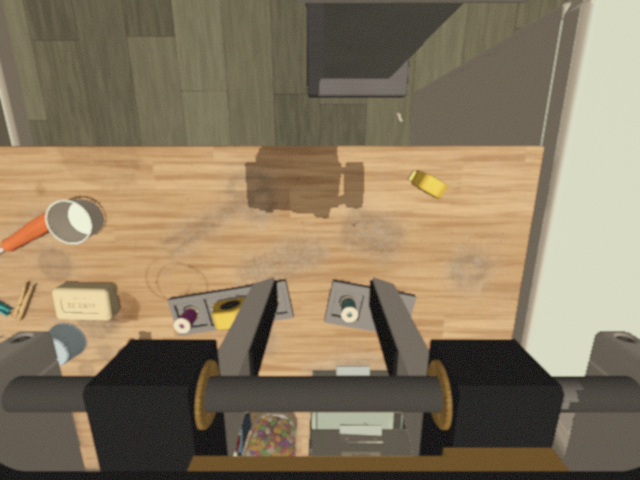

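In the scene view all five things stand upright in their pockets: dropper at (206,295), spools at (239,278), (283,236) and (312,190), tape at (297,213). The soap, cap and timer haven't moved, and the gripper is clear.

```bash
python3 -c "
from rig import robot
print(robot.sign_off())"
```

```text
the job is handed in; nothing more can be done
None
```

Both kits are made up and handed in after about 50 s of robot time: the last pictures show all five things upright in their pockets and the soap, cap and timer where they were, and the gripper is empty and clear.

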